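# Stand the casting mould up for pouring

### The job

Get the pouring place ready: first put the two small bottles that stand in front of the steel stop back into the round pot, upright and packed in among the other five. Then push the mould up against the stop and tip it up onto its end, so that it stands with the pour hole on top and its back flush against the stop. Let neither mould nor bottles drop or fall over on the way, and leave everything else on the bench where it is.

Things in the scene. Friction and masses are not known exactly. Their poses are not given: they have to be found in the camera images.
- mould: brown two-part casting mould, a block lying 130 long, 96 wide, 68 high, 0.4 to 0.8 kg, too wide to grip; slides on the bench. Origin: middle of its 130 x 96 plan, on the underside; x along its length to the pour end, z up as it lies. Its plain end faces the stop (85 to 105 off, up to 0.2 rad askew), the pour end faces away. Tipped up it stands on its plain end, x up, z side to the stop
- mould_pour (a point): centre of the pour hole (a dark disc 28 in diameter between two small vents) in the mould's pour end face, 65 along the mould's x from its origin, 49 above its underside
- mould_back (a point): centre of the mould's 130 x 96 upper face as it lies (68 above its origin); this face is the back that ends flush against the stop
- stop: fixed steel angle, the fence: an upright plate 260 wide (along its y), 90 high, 8 thick, with a foot and gussets reaching 70 behind it. Origin: on the bench at the middle of the foot of its front face; its x points square into the plate, to the robot's left or half left ahead, so the front face is x = 0 and the free bench in front, where mould and loose bottles are, has x < 0
- pot: fixed round steel pot, 120 outside, 113 inside, 55 high, inner floor 4 above the bench; origin under its centre on the bench. Seven of the bottles just fill it: one in the middle and six round it
- bottle1: bottle in the middle of the pot. All seven bottles are alike: round, 34 in diameter up to 76 high, sloping shoulder to 84, then a black cap 20 in diameter and 26 high, 110 in all, about 70 g, foot edge bevelled 5; origin at the centre of the foot, z up
- bottle2: bottle in the ring in the pot, 36 from the pot's centre, like bottle1; the four ring bottles stand 60 degrees apart, leaving two neighbouring places empty
- bottle3: bottle in the ring in the pot, like bottle2
- bottle4: bottle in the ring in the pot, like bottle2
- bottle5: bottle in the ring in the pot, like bottle2
- bottle6: loose bottle standing on the bench between mould and stop, to go in the pot; like bottle1
- bottle7: the second loose bottle standing between mould and stop, to go in the pot; like bottle1
- wipes_tub: bystander: white round tub 100 in diameter, 156 high; stands on the other side of the stop and mould from the pot; origin under its centre
- spray_can: bystander: can 54 in diameter, 188 high, beyond one end of the stop; origin under its centre
- pump_bottle: bystander: pump bottle 76 in diameter, 187 high, with a spout, beyond the other end of the stop; origin under its centre
- mixing_cup: bystander: grey cup, rim 64 in diameter, 72 high, near one end of the stop in front; origin under its centre
- jar_lid: bystander: low round white lid 62 in diameter, 21 high, near the other end of the stop in front; origin under its centre
- spatula: bystander: spatula 200 long, 20 high, blade 65 wide, lying to the right of the task's things; origin at the middle of its length, x towards the blade
- mould_lip (a point): middle of the lower edge of the overhanging pour end (65 along the mould's x, 30 above its underside). The upper half (38 thick) is 130 long; the lower half (30 thick) stops 26 short at the pour end, so under the overhang is a finger space 30 high, 26 deep, as wide as the mould; elsewhere the halves are flush

How it is judged:
On the way:
1. both loose bottles stand upright on the floor of the pot (horizontal distance between each of bottle6, bottle7 and pot below 0.045 m and height (world z) of each of bottle6, bottle7 below 0.01 m and angle between each of bottle6, bottle7's own z axis and vertical below 0.12 rad), for 0.2 s.
At the end, for the whole second after the job is handed in: The mould stands at rest on its plain end, pour hole up (within 0.06 rad), its back within 6 mm of the stop's face, parallel within 0.06 rad and between the stop's ends; all seven bottles stand on the pot's floor (within 6 mm), upright within 0.12 rad (all of step 1 and angle between mould's own x axis and vertical below 0.06 rad and height (world z) of mould_pour above 0.125 m and x of mould_back in the frame of stop above -0.006 m and y of mould_back in the frame of stop between -0.082 and 0.082 m and angle between the z axis of mould and the x axis of stop, either way round below 0.06 rad and linear speed of mould below 0.01 m/s and horizontal distance between each of bottle1, bottle2, bottle3, bottle4, bottle5 and pot below 0.045 m and height (world z) of each of bottle1, bottle2, bottle3, bottle4, bottle5 below 0.01 m and angle between each of bottle1, bottle2, bottle3, bottle4, bottle5's own z axis and vertical below 0.12 rad); the robot touches nothing.
It fails at once if a bystander (wipes tub, spray can, pump bottle, cup, lid, spatula) is moved more than 25 mm or tipped (distance of any of wipes_tub, spray_can, pump_bottle, mixing_cup, jar_lid, spatula from where it was at the start of the episode above 0.025 m or angle between any of wipes_tub, spray_can, pump_bottle, mixing_cup, jar_lid, spatula's own z axis and vertical above 0.3 rad).
It fails at once if the mould drops back or falls over (turns faster than 6 rad/s) (angular speed of mould above 6 rad/s).
It fails at once if a bottle is knocked over (angle between any of bottle1, bottle2, bottle3, bottle4, bottle5, bottle6, bottle7's own z axis and vertical above 1.2 rad).
It also fails if it takes over 72 s, if anything falls off the work surface, if the arm or the gripper's body presses on something with over 40 N, if the wrist force passes 120 N, or if a joint passes its speed limit or range.

### The arm

A 6-joint arm with a two-finger parallel gripper is mounted at the origin on the work surface. World frame = base frame: x ahead of the robot, y to its left, z up, the work surface at z = 0. Lengths are in m, angles in rad, forces in N, time in s.
With the tool pointing down it reaches from about 0.375 to 0.9 m from the base axis. Payload 3.1 kg.
Tool frame: the origin (TCP) lies at the very end of the fingers, on their centre line; the grasp point (between the pads) lies 19 mm behind it (manip.hold_point_z is the distance from the TCP to the grasp point, in m); y points along the fingers, z is the direction in which the jaws open and shut, and the axes are right-handed (so a half turn about y gives the same grasp; the last joint's range is limited). The gripper opens to 85 mm and grips with 20 to 120 N. Pads are 22 mm wide; open, the fingers measure 114 mm over their backs; the gripper's body (76 mm by 85 mm) begins 54 mm behind the grasp point. The pads swing forward as they close: fully open they stand 13 mm farther back than shut.
Start: joints at [1.109, 0.527, 1.433, -0, 1.181, -0.178], TCP at [0.175, 0.6, 0.231] pointing down, gripper open.
Joint ranges: [-3.08, 3.08], [-0.75, 2.2], [0.22, 2.44], [-1.43, 4.57], [0, 2.65], [-2.85, 2.85]. Speed limits (rad/s): [2.79, 2.79, 3.14, 3.14, 3.14, 3.14].

### API

Orientations are given as a unit quaternion [x, y, z, w].
In Python, from station import manip, eyes, workorder gives the robot as it stands. The module is installed in compiled form; this text tells all that it offers.
- The arm moves only by the shell command python3 -m jog 'ROWS' [OPENING] [FORCE]. ROWS is JSON, a list of rows, each a list of 2 entries, a list of its own where there are three numbers: the shift along the tool's x, y, z in cm, then the turn about the tool's y in rad. A call has 1 to 20 rows; each row is the pose to reach, as a shift and turn from the pose commanded when the call began, along the tool's axes at that moment; what a row does not reach only later rows make up. A row lasts 1/12 s, in which the tool goes at most 41.7 mm and 7.16 degrees, less where a joint would pass 70% of its speed; a pose out of reach is approached as far as the arm can. A call with a gripper value outside its range is refused whole. OPENING is the finger opening in cm, from 0 to 8.54, set as the call begins (- or left out, the last holds). The fingers move at their own pace and stop on an object; FORCE is the grip in N (left out, the last holds). Time passes only in rows, so rows that repeat a pose let the fingers close. It gives the time, the measured TCP pose, the force and the opening at its end, in the units of the state.
- manip.sense(): the state, without advancing time (a new reading comes with each control period).
- eyes.snapshot(name): name is "side" or "top"; returns a dict with "frame" (384x512x3 uint8, red, green, blue), "vfov" (degrees; the focal length in pixels is half the picture's height over the tangent of half this angle, whatever the lens; pixels are square), "cx", "cy" (the principal point, pixels), "rvec" (rotation vector, rad) and "tvec" (3), from world to camera coordinates, as OpenCV has them. Camera axes: x right, y down, z forward; pixel columns grow to the right and rows downward; lengths in m; the calibration is good to about 2 mm. A picture is of the moment at which its call begins. There is no depth.
- workorder.sign_off(): hands the job in, once; it reports no verdict.
The state is a dict: "t": time; "q": joint angles; "qd": joint speeds; "tau": joint torques, N m; "tcp_pos": TCP position; "tool_rot": TCP orientation; "force": force on the tool from outside, world axes, zero at the start; "ft_torque": the same for the moment, N m; "finger_gap": opening from 0.0 (shut) to 1.0 (fully open).
Only numpy, scipy, OpenCV 4.12 (cv2) and the standard library are available. Lean on these libraries where they do the work, as an engineer would, in place of code of your own. Each camera call takes 0.05 s, during which the arm holds its last target. There are 200 camera calls.

## Working session

There is one attempt and no reset: what is moved stays moved. The work goes in short steps, Python scripts to look and compute and a shell command to move; the robot and the scene stay as the last step left them, time stands still between calls to the robot, and variables do not carry over. Pictures are saved under pics/ and viewed, about 8 in all and at most 12, crops included, and the job is handed in when it is done.

```bash
mkdir -p pics
cat > h.py <<'E'
import numpy as np,cv2
from station import manip,eyes,workorder
def snap(n,f=None):
    s=eyes.snapshot(n); im=s["frame"]; H=im.shape[0]
    fl=H/2/np.tan(np.radians(s["vfov"])/2)
    s["K"]=np.array([[fl,0,s["cx"]],[0,fl,s["cy"]],[0,0,1]]); s["R"]=cv2.Rodrigues(np.array(s["rvec"],float))[0]; s["t"]=np.array(s["tvec"],float).ravel()
    if f: cv2.imwrite("pics/"+f,cv2.cvtColor(im,cv2.COLOR_RGB2BGR))
    return s
def ray(s,u,v,z):
    d=s["R"].T@np.linalg.inv(s["K"])@np.array([u,v,1.]); c=-s["R"].T@s["t"]
    return c+d*(z-c[2])/d[2]
def proj(s,p):
    q=s["K"]@(s["R"]@np.array(p,float)+s["t"]); return q[:2]/q[2]
E
python3 - <<'E'
from h import *
print(manip.sense()); print(manip.hold_point_z)
a=snap("top");b=snap("side")
for s in(a,b): print(s["vfov"],s["cx"],s["cy"],-s["R"].T@s["t"],s["R"][2])
for n,s in(("t1",a),("s1",b)):
    im=cv2.cvtColor(s["frame"],cv2.COLOR_RGB2BGR); cv2.imwrite(f"pics/{n}.png",cv2.resize(im,(800,600),interpolation=cv2.INTER_CUBIC)); np.savez(n,**{k:s[k] for k in("frame","K","R","t")})
E
```

```text
{'t': 0.0, 'q': array([ 1.10848555e+00,  5.28459627e-01,  1.43391594e+00,  1.51458783e-05,
        1.18139098e+00, -1.78493322e-01]), 'qd': array([ 9.45459342e-05,  4.02506361e-04,  1.19699236e-03, -6.89860588e-04,
        1.19464443e-03, -4.44122777e-04]), 'tau': array([-1.81131705e-03, -4.42352378e+01, -1.78024328e+01, -1.38675341e-04,
        8.48625961e-03, -7.39688886e-06]), 'tcp_pos': array([0.17465137, 0.59935176, 0.2303333 ]), 'tool_rot': array([ 0.70072604, -0.10025689,  0.09976336, -0.69927022]), 'force': array([-0.69559374,  0.22500783,  0.30810383]), 'ft_torque': array([-0.04124331,  0.00160842, -0.00956197]), 'finger_gap': 1.0027759647241665}
0.0187
51.505607001191386 258.3834665515941 186.2005400411083 [ 0.46264432 -0.05708021  1.14638869] [ 0.13006297  0.00700199 -0.99148101]
53.06042471220506 257.1636323935655 189.00439213554233 [0.28692046 0.61966598 0.91519869] [ 0.26895479 -0.60625567 -0.7484099 ]
```

View pics/t1.png

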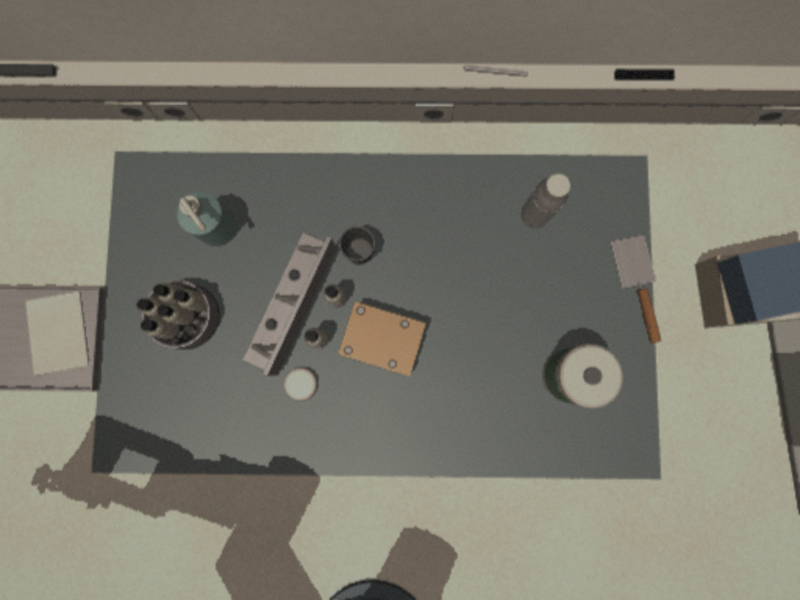

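View pics/s1.png

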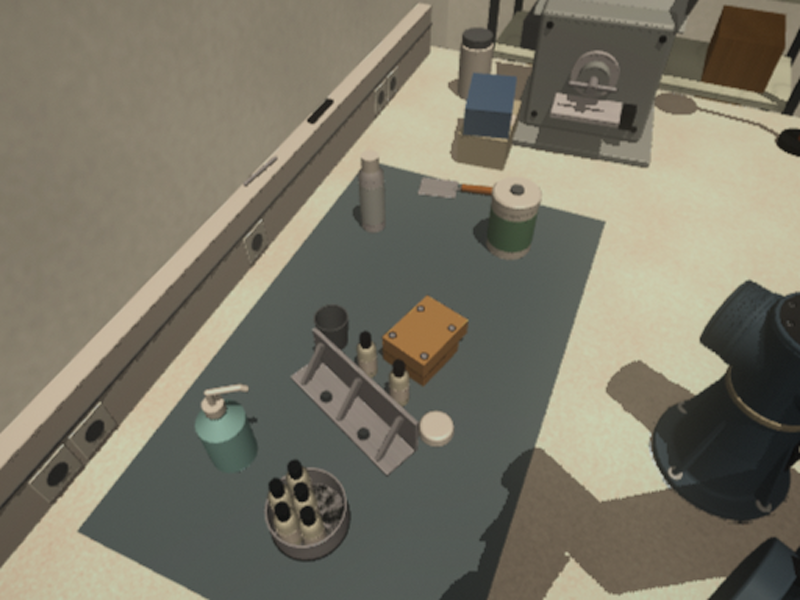

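Run:
```python
from h import *
for n,(x,y,w,h) in (("t1",(80,140,200,130)),("s1",(150,185,160,175))):
    d=np.load(n+".npz"); im=cv2.cvtColor(d["frame"],cv2.COLOR_RGB2BGR)[y:y+h,x:x+w]
    k=4 if n=="t1" else 3.4
    im=cv2.resize(im,None,fx=k,fy=k,interpolation=cv2.INTER_CUBIC); im=np.clip(im*1.5,0,255).astype('uint8')
    for u in range(0,w,20): cv2.putText(im,str(x+u),(int(u*k),8),0,.3,(0,255,255)); cv2.line(im,(int(u*k),10),(int(u*k),14),(0,255,255))
    for v in range(0,h,20): cv2.putText(im,str(y+v),(0,int(v*k)+3),0,.3,(0,255,255)); cv2.line(im,(20,int(v*k)),(24,int(v*k)),(0,255,255))
    cv2.imwrite(f"pics/{n}c.png",im)
s=dict(np.load("t1.npz")); hsv=cv2.cvtColor(s["frame"],cv2.COLOR_RGB2HSV)
m=cv2.inRange(hsv,(5,90,60),(22,255,255)); c=max(cv2.findContours(m,0,1)[0],key=cv2.contourArea)
r=cv2.minAreaRect(c); print("rect",r)
P=np.array([ray(s,*p,.068) for p in cv2.boxPoints(r)]); print(P.round(4),np.linalg.norm(np.diff(P,axis=0),axis=1),P.mean(0))
```

```text
rect ((244.4532928466797, 216.2249298095703), (47.417747497558594, 34.77301788330078), 16.927513122558594)
[[ 0.4948  0.0618  0.068 ]
 [ 0.5854  0.0364  0.068 ]
 [ 0.5489 -0.0876  0.068 ]
 [ 0.4592 -0.061   0.068 ]] [0.09412477 0.12921472 0.09363681] [ 0.52206022 -0.01256805  0.068     ]
```

View pics/t1c.png

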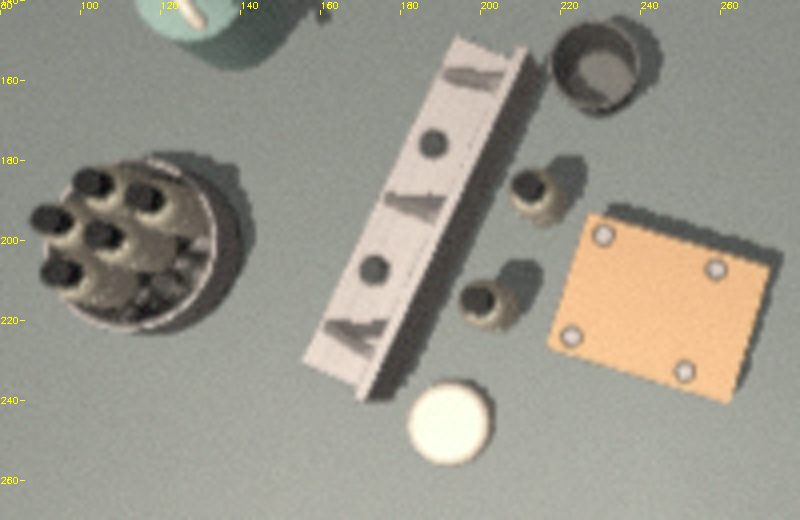

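View pics/s1c.png

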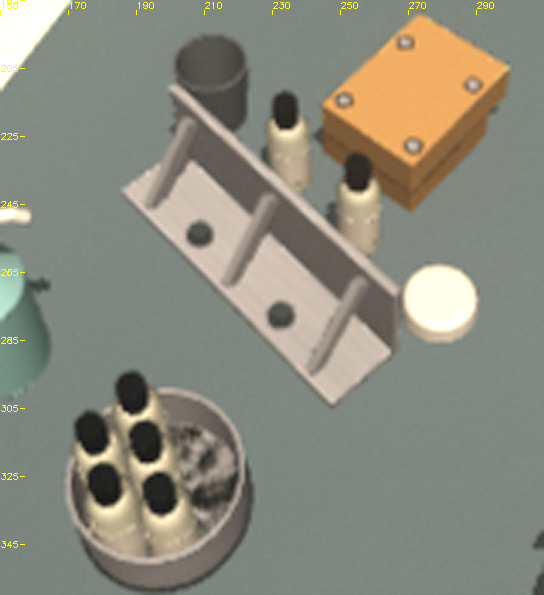

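```bash
cat > m.py <<'E'
from h import *
T=dict(np.load("t1.npz"));S=dict(np.load("s1.npz"))
ft=lambda X,Y:(80+X/4-.4,140+Y/4-.4); fs=lambda X,Y:(150+X/3.4-.4,185+Y/3.4-.4)
def pr(n,t,s,z):
    a=ray(T,*ft(*t),z) if t else None;b=ray(S,*fs(*s),z) if s else None; print(n,a is not None and a[:2].round(4),b is not None and b[:2].round(4))
for n,t,s in(("c7hi",(526,184),(285,100)),("c6lo",(476,298),(357,162)),("b a",(91,183),(132,378)),("b b",(142,196),(147,434)),("b c",(49,218),(93,420)),("b1",(102,234),(0,0)),("b e",(60,270),(0,0)),("s1",None,(104,478)),("s2",None,(159,488)),("s3",None,(147,436))): pr(n,t,s,.110)
pr("pot",(130,243),(156,474),.055)
pr("stopA",(528,50),(170,86),.09);pr("stopB",(370,400),(397,295),.09)
pr("footA",(458,37),(123,190),.008);pr("footB",(303,360),(333,405),.008)
pr("cup",(597,67),(212,65),.072);pr("lid",(450,422),(439,298),.02)
pr("mouldL",None,(322,102),.068);pr("mouldT",None,(422,14),.068);pr("mR",None,(510,68),.068);pr("mB",None,(413,166),.068)
E
python3 m.py
```

```text
c7hi [0.5989 0.0745] [0.5989 0.0731]
c6lo [0.5237 0.1051] [0.5238 0.1048]
b a [0.5967 0.3611] [0.591  0.3222]
b b [0.5884 0.3269] [0.5626 0.352 ]
b c [0.5732 0.3873] [0.5994 0.3575]
b1 [0.5631 0.3518] [0.8635 0.0715]
b e [0.5391 0.3778] [0.8635 0.0715]
s1 False [0.573  0.3877]
s2 False [0.5382 0.3796]
s3 False [0.5619 0.3531]
pot [0.5623 0.3537] [0.5619 0.3557]
stopA [0.6931 0.0781] [0.6982 0.0831]
stopB [0.4571 0.1761] [0.4576 0.1858]
footA [0.7202 0.1401] [0.7212 0.1418]
footB [0.4843 0.2431] [0.483  0.2448]
cup [0.6856 0.0326] [0.6858 0.038 ]
lid [0.442  0.1348] [0.4415 0.1387]
mouldL False [0.5865 0.0346]
mouldT False [ 0.547  -0.0867]
mR False [ 0.457  -0.0595]
mB False [0.4942 0.0642]
```

```bash
cat > mv.py <<'E'
# usage: mv.py x y z jawdeg : prints the shift (tool x,y,z cm) and turn needed from the present pose
import sys
from h import *
from scipy.spatial.transform import Rotation as Ro
s=manip.sense(); R=Ro.from_quat(s["tool_rot"]).as_matrix(); p=np.array(s["tcp_pos"])
x,y,z,j=map(float,sys.argv[1:5]); cur=np.degrees(np.arctan2(R[1,2],R[0,2]))
d=R.T@(np.array([x,y,z])-p)*100; a=np.radians((cur-j+90)%180-90)
print("t %.2f"%s["t"],"pos",p.round(4),"jaw %.2f"%cur,"F",s["force"].round(1),"gap %.3f"%s["finger_gap"],"shift",d.round(2),"turn %.3f"%a,"q6 %.2f"%s["q"][5])
E
python3 mv.py .5238 .105 .16 133
```

```text
t 0.10 pos [0.1747 0.5994 0.2304] jaw 73.74 F [0.3 0.2 0.5] gap 0.996 shift [ 47.36   7.1  -37.68] turn -1.034 q6 -0.18
```

```bash
python3 -m jog '[[[16,0,-12],-0.4],[[32,0,-25],-0.7],[[47.4,0,-37.7],-1.034],[[47.4,0,-37.7],-1.034],[[47.4,0,-37.7],-1.034],[[47.4,0,-37.7],-1.034],[[47.4,0,-37.7],-1.034],[[47.4,0,-37.7],-1.034],[[47.4,0,-37.7],-1.034],[[47.4,0,-37.7],-1.034],[[47.4,0,-37.7],-1.034],[[47.4,0,-37.7],-1.034],[[47.4,0,-37.7],-1.034],[[47.4,0,-37.7],-1.034],[[47.4,0,-37.7],-1.034],[[47.4,0,-37.7],-1.034],[[47.4,3,-37.7],-1.034],[[47.4,7,-37.7],-1.034],[[47.4,7,-37.7],-1.034],[[47.4,7,-37.7],-1.034]]' 4.5 25; python3 mv.py .5238 .105 .0865 133
```

```text
t: 1.77
tcp_pos: [0.5221, 0.1055, 0.1594]
tool_rot: [-0.657, -0.257, 0.261, 0.659]
force: [0.4, 0.2, 0.7]
finger_gap: 0.53
t 1.77 pos [0.5221 0.1055 0.1594] jaw 132.98 F [0.4 0.2 0.7] gap 0.530 shift [ 0.12  7.29 -0.19] turn -0.000 q6 -2.33
```

```bash
python3 -m jog '[[[0.1,3,-0.2],0],[[0.1,5.5,-0.2],0],[[0.1,7.2,-0.2],0],[[0.1,7.2,-0.2],0],[[0.1,7.2,-0.2],0]]' 4.5 25; python3 -m jog '[[[0,0,0],0],[[0,0,0],0],[[0,0,0],0],[[0,0,0],0],[[0,0,0],0],[[0,0,0],0]]' 0 25;  python3 - <<'E'
from h import *
a=snap("top");b=snap("side")
i=np.hstack([cv2.resize(a["frame"][150:270,150:290],None,fx=3,fy=3),cv2.resize(b["frame"][170:290,180:300],None,fx=3,fy=3)])
cv2.imwrite("pics/g1.png",np.clip(i[:,:,::-1]*1.5,0,255).astype('uint8'))
E
```

```text
t: 2.18
tcp_pos: [0.5273, 0.1051, 0.0908]
tool_rot: [0.658, 0.26, -0.259, -0.658]
force: [0.3, -0.6, 0.7]
finger_gap: 0.528
t: 2.68
tcp_pos: [0.5276, 0.105, 0.0914]
tool_rot: [0.658, 0.26, -0.258, -0.658]
force: [-0.9, 0.8, 7.2]
finger_gap: 0.226
```

View pics/g1.png

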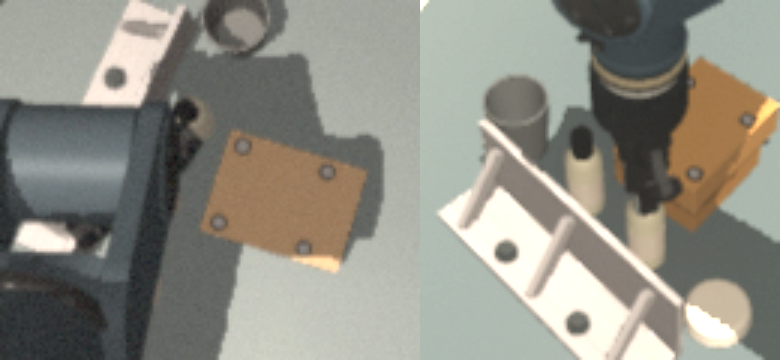

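```bash
python3 -m jog '[[[0,-1,0],0],[[0,-3,0],0],[[0,-6,0],0],[[0,-9,0],0],[[0,-12,0],0],[[0,-12,0],0],[[0,-12,0],0],[[0,-12,0],0]]' - 30; python3 mv.py .527 .346 .2 133;python3 mv.py .527 .346 .2 133
```

```text
t: 3.45
tcp_pos: [0.526, 0.1046, 0.2096]
tool_rot: [0.658, 0.259, -0.259, -0.658]
force: [-0.8, -0.7, -1.5]
finger_gap: 0.221
t 3.45 pos [0.526  0.1046 0.2096] jaw 132.99 F [-0.8 -0.7 -1.5] gap 0.221 shift [16.54  0.96 17.59] turn -0.000 q6 -2.33
t 3.45 pos [0.526  0.1046 0.2096] jaw 132.99 F [-0.8 -0.7 -1.5] gap 0.221 shift [16.54  0.96 17.59] turn -0.000 q6 -2.33
```

```bash
python3 -m jog '[[[2,0,2],0],[[4.5,0,4.7],0],[[7,0,7.4],0],[[9.5,0,10],0],[[12,0,12.8],0],[[14.5,0,15.4],0],[[16,0,17],0],[[16.5,0,17.6],0],[[16.5,0,17.6],0],[[16.5,0,17.6],0],[[16.5,0,17.6],0],[[16.5,0,17.6],0]]' - 30
python3 - <<'E'
from h import *
a=snap("top");b=snap("side")
i=np.hstack([cv2.resize(a["frame"][140:260,70:200],None,fx=3,fy=3,interpolation=2),cv2.resize(b["frame"][230:370,150:270],None,fx=3,fy=3,interpolation=2)[:360]])
cv2.imwrite("pics/g2.png",np.clip(i[:,:,::-1]*1.5,0,255).astype('uint8'))
E
python3 mv.py .527 .346 .2 133
```

```text
t: 4.45
tcp_pos: [0.5273, 0.344, 0.2089]
tool_rot: [0.658, 0.258, -0.259, -0.658]
force: [0.0, 0.1, -0.0]
finger_gap: 0.219
t 4.55 pos [0.5275 0.3444 0.2094] jaw 132.87 F [ 0.5 -0.4 -0.8] gap 0.219 shift [0.07 0.94 0.16] turn -0.002 q6 -1.92
```

View pics/g2.png

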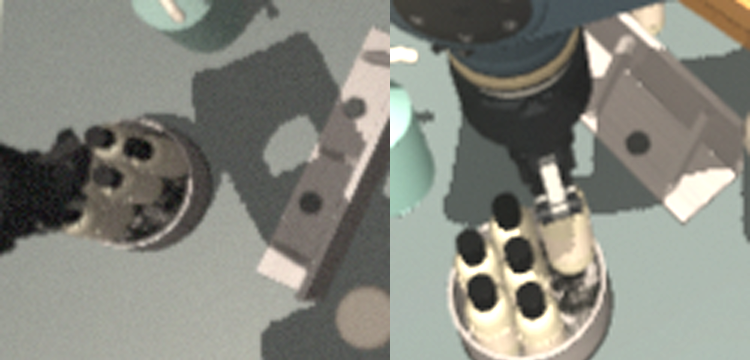

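```bash
python3 -m jog '[[[-0.1,2,0.1],0],[[-0.1,4,0.1],0],[[-0.1,5.5,0.1],0],[[-0.1,7,0.1],0],[[-0.1,8,0.1],0],[[-0.1,8.6,0.1],0],[[-0.1,9.2,0.1],0],[[-0.1,9.8,0.1],0],[[-0.1,10.4,0.1],0],[[-0.1,10.8,0.1],0],[[-0.1,10.8,0.1],0]]' - 30; python3 -m jog '[[[0,0.3,0],0],[[0,0.5,0],0],[[0,0.6,0],0],[[0,0.6,0],0]]'
```

```text
t: 5.47
tcp_pos: [0.5262, 0.3454, 0.1]
tool_rot: [0.658, 0.259, -0.259, -0.658]
force: [3.8, 0.8, -2.5]
finger_gap: 0.216
t: 5.8
tcp_pos: [0.5261, 0.3459, 0.095]
tool_rot: [0.658, 0.259, -0.259, -0.658]
force: [4.7, 0.6, -1.5]
finger_gap: 0.216
```

```bash
python3 -m jog '[[[0.1,0,-0.1],0],[[0.1,0.2,-0.1],0],[[0.1,0.35,-0.1],0],[[0.1,0.35,-0.1],0]]'; python3 mv.py .527 .346 .2 133
```

```text
t: 6.13
tcp_pos: [0.5266, 0.3456, 0.0912]
tool_rot: [0.658, 0.259, -0.26, -0.658]
force: [2.4, 1.6, -1.3]
finger_gap: 0.213
t 6.13 pos [0.5266 0.3456 0.0912] jaw 132.99 F [ 2.4  1.6 -1.3] gap 0.213 shift [ 4.000e-02 -1.088e+01  1.000e-02] turn -0.000 q6 -1.92
```

```bash
python3 -m jog '[[[0,0.2,0],0],[[0,0.2,0],0]]';python3 -m jog '[[[0,0.2,0],0],[[0,0.2,0],0]]'
python3 - <<'E'
from h import *
b=snap("side")
i=cv2.resize(b["frame"][230:370,150:270],None,fx=4,fy=4,interpolation=2)
cv2.imwrite("pics/g3.png",np.clip(i[:,:,::-1]*1.5,0,255).astype('uint8'))
E
```

```text
t: 6.3
tcp_pos: [0.5267, 0.3456, 0.0893]
tool_rot: [0.658, 0.259, -0.26, -0.658]
force: [3.2, 1.6, -1.2]
finger_gap: 0.222
t: 6.47
tcp_pos: [0.5271, 0.3458, 0.0886]
tool_rot: [0.658, 0.259, -0.259, -0.658]
force: [1.3, 0.6, 5.1]
finger_gap: 0.222
```

View pics/g3.png

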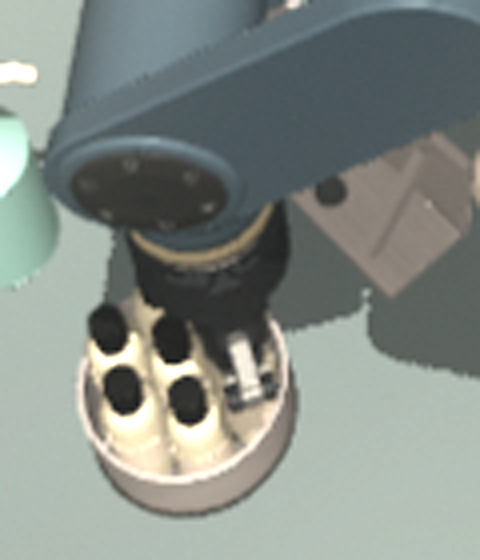

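```bash
python3 -m jog '[[[0,0,0],0],[[0,0,0],0],[[0,0,0],0],[[0,-1,0],0],[[0,-3,0],0],[[0,-6,0],0],[[0,-9.5,0],0],[[0,-11,0],0],[[0,-11,0],0]]' 3.2; python3 mv.py .5985 .0738 .2 163;  python3 - <<'E'
from h import *
a=snap("top");b=snap("side")
for n,s,(x,y,w,h) in (("ta",a,(80,160,70,80)),("sa",b,(160,280,80,80))):
    i=cv2.resize(s["frame"][y:y+h,x:x+w],None,fx=5,fy=5,interpolation=2); cv2.imwrite(f"pics/{n}.png",np.clip(i[:,:,::-1]*1.5,0,255).astype('uint8'))
np.savez("t2",**{k:a[k] for k in("frame","K","R","t")});np.savez("s2",**{k:b[k] for k in("frame","K","R","t")})
E
```

```text
t: 7.27
tcp_pos: [0.5295, 0.347, 0.203]
tool_rot: [-0.658, -0.262, 0.256, 0.658]
force: [0.4, 0.3, -0.3]
finger_gap: 0.374
t 7.27 pos [0.5295 0.347  0.203 ] jaw 132.99 F [ 0.4  0.3 -0.3] gap 0.374 shift [-13.58   0.26 -24.69] turn -0.524 q6 -1.92
```

View pics/sa.png

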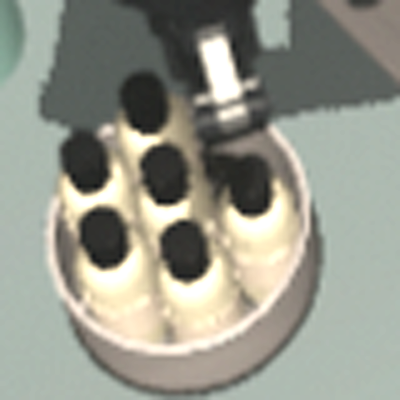

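```bash
python3 - <<'E'
from h import *
S=dict(np.load("s2.npz"))
for z in(.110,.114,.12): print(ray(S,160+247/5-.4,280+174/5-.4,z).round(4), ray(S,160+163/5-.4,280+164/5-.4,z).round(4), ray(S,160+184/5-.4,280+242/5-.4,z).round(4))
E
python3 -m jog '[[[-2,0,-4],0.12],[[-4,0,-8],0.25],[[-6,0,-12],0.37],[[-8,0,-16],0.5],[[-10,0,-20],0.62],[[-13.6,0,-24.7],0.75],[[-13.6,0,-24.7],0.87],[[-13.6,0,-24.7],1.0],[[-13.6,0,-24.7],1.12],[[-13.6,0,-24.7],1.25],[[-13.6,0,-24.7],1.37],[[-13.6,0,-24.7],1.5],[[-13.6,0,-24.7],1.62],[[-13.6,0,-24.7],1.75],[[-13.6,0,-24.7],1.87],[[-13.6,0,-24.7],2.0],[[-13.6,0,-24.7],2.12],[[-13.6,0,-24.7],2.25],[[-13.6,0,-24.7],2.37],[[-13.6,0,-24.7],2.5]]' 4.2; python3 mv.py .597 .069 .09 163
```

```text
[0.5278 0.3424 0.11  ] [0.5637 0.3528 0.11  ] [0.5382 0.3794 0.11  ]
[0.5266 0.3437 0.114 ] [0.5623 0.3542 0.114 ] [0.537  0.3806 0.114 ]
[0.5248 0.3458 0.12  ] [0.5602 0.3561 0.12  ] [0.5351 0.3824 0.12  ]
t: 9.03
tcp_pos: [0.5943, 0.0725, 0.1954]
tool_rot: [-0.454, 0.544, -0.542, 0.452]
force: [0.2, 0.0, -1.0]
finger_gap: 0.496
t 9.03 pos [0.5943 0.0725 0.1954] jaw -10.33 F [ 0.2  0.  -1. ] gap 0.496 shift [ 0.29 10.54  0.39] turn 0.116 q6 0.12
```

```bash
python3 -m jog '[[[0.3,3,0.4],0.116],[[0.3,6,0.4],0.116],[[0.3,9,0.4],0.116],[[0.3,10.5,0.4],0.116],[[0.3,10.5,0.4],0.116],[[0.3,10.5,0.4],0.116]]' 4.2; python3 mv.py .597 .069 .09 163
```

```text
t: 9.53
tcp_pos: [0.5976, 0.0689, 0.0905]
tool_rot: [-0.424, 0.568, -0.566, 0.421]
force: [-0.2, 0.5, -0.2]
finger_gap: 0.487
t 9.53 pos [0.5976 0.0689 0.0905] jaw -16.62 F [-0.2  0.5 -0.2] gap 0.487 shift [ 0.    0.05 -0.06] turn 0.007 q6 0.22
```

Close and lift.

```bash
python3 -m jog '[[[0,0,0],0],[[0,0,0],0],[[0,0,0],0],[[0,0,0],0],[[0,0,0],0]]' 0 35;python3 -m jog '[[[0,-1,0],0],[[0,-3,0],0],[[0,-6,0],0],[[0,-9,0],0],[[0,-12,0],0],[[0,-12,0],0],[[0,-12,0],0],[[0,-12,0],0]]' ; python3 mv.py .550 .3142 .21 163
python3 - <<'E'
from h import *
s=snap("side","l1.png"); p=np.array(manip.sense()["tcp_pos"]); print(proj(s,p))
# bottle body (cream) below the fingers
hsv=cv2.cvtColor(s["frame"],cv2.COLOR_RGB2HSV)
u,v=proj(s,p+[0.0015,.0048,-.05]).astype(int); print("body px",u,v); print(hsv[v-30:v+40:5,u].tolist())
for vv in range(v-20,v+35,6): print(vv,"".join("%4d"%x for x in s["frame"][vv,u-14:u+15:2,0]))
E
```

```text
t: 9.95
tcp_pos: [0.6002, 0.0687, 0.0939]
tool_rot: [0.422, -0.567, 0.567, -0.423]
force: [0.1, 0.2, 2.0]
finger_gap: 0.215
t: 10.62
tcp_pos: [0.5989, 0.0688, 0.2129]
tool_rot: [-0.423, 0.567, -0.567, 0.422]
force: [-0.9, -0.5, -1.2]
finger_gap: 0.216
t 10.62 pos [0.5989 0.0688 0.2129] jaw -16.61 F [-0.9 -0.5 -1.2] gap 0.216 shift [-22.12   0.3  -11.7 ] turn 0.007 q6 0.22
[232.14411638 187.26798654]
body px 231 201
[[20, 23, 33], [30, 24, 32], [24, 30, 43], [23, 26, 40], [20, 26, 30], [21, 58, 193], [21, 62, 157], [17, 56, 156], [17, 56, 151], [24, 41, 93], [60, 13, 61], [53, 17, 61], [50, 12, 63], [21, 24, 136]]
181  108 108 107  81  59  32  30  43  37  32  32  32  32  57 101
187   60  59  60  58  55  30  32  39  88  42  31  36  99 106 106
193   59  59  58  58 105 168 147  93 150 121  96  57  57  57  84
199   56  53  56  58  82 129 148 154 163 160 123  68  57  58  56
205   57  54  53  55  62 118 144 156 164 161 149 108  58  58  58
211   54  51  46  56  59  88 129 151 162 160 145 108  57  58  58
217   61  57  47  58  59  58  59  58  58  57  59  57  58  57  91
223  118  76  60  58  60  59  58  59  57  58  58  59  58  59  86
229   83 122 175 126  60  59  59  59  59 100 107 107 107 107  91
235   83  83  84  82 109 181 163 103 106 107 107 108 107 107 107
```

```bash
python3 -m jog '[[[-2.5,0,-1.3],0],[[-5.5,0,-2.9],0],[[-8.5,0,-4.5],0],[[-11.5,0,-6.1],0],[[-14.5,0,-7.7],0],[[-17.5,0,-9.2],0],[[-20,0,-10.5],0],[[-21.5,0,-11.4],0],[[-22.1,0,-11.7],0],[[-22.1,0,-11.7],0],[[-22.1,0,-11.7],0],[[-22.1,0,-11.7],0]]'; python3 mv.py .5497 .3138 .1 163
```

```text
t: 11.67
tcp_pos: [0.5508, 0.3125, 0.2121]
tool_rot: [0.423, -0.567, 0.567, -0.422]
force: [-0.1, -0.2, -0.8]
finger_gap: 0.212
t 11.67 pos [0.5508 0.3125 0.2121] jaw -16.69 F [-0.1 -0.2 -0.8] gap 0.212 shift [-0.11 11.21 -0.13] turn 0.005 q6 0.63
```

```bash
python3 -m jog '[[[-0.1,2,-0.1],0],[[-0.1,4,-0.1],0],[[-0.1,5.5,-0.1],0],[[-0.1,7,-0.1],0],[[-0.1,8,-0.1],0],[[-0.1,8,-0.1],0]]'; python3 -m jog '[[[0,0.6,0],0],[[0,1.2,0],0],[[0,1.8,0],0],[[0,2.3,0],0],[[0,2.3,0],0]]' ; python3 mv.py .5497 .3138 .092 163
```

```text
t: 12.17
tcp_pos: [0.5492, 0.3133, 0.1305]
tool_rot: [-0.424, 0.568, -0.567, 0.42]
force: [0.1, 0.1, -0.5]
finger_gap: 0.218
t: 12.58
tcp_pos: [0.5499, 0.315, 0.109]
tool_rot: [0.423, -0.567, 0.567, -0.422]
force: [0.1, -1.0, -1.3]
finger_gap: 0.218
t 12.58 pos [0.5499 0.315  0.109 ] jaw -16.61 F [ 0.1 -1.  -1.3] gap 0.218 shift [0.11 1.7  0.02] turn 0.007 q6 0.63
```

```bash
python3 -m jog '[[[0,0.4,0],0],[[0,0.8,0],0],[[0,1.1,0],0],[[0,1.1,0],0]]'; python3 -m jog '[[[0,0.2,0],0],[[0,0.3,0],0],[[0,0.3,0],0]]' ; python3 -m jog '[[[0,0.2,0],0],[[0,0.3,0],0],[[0,0.3,0],0]]'
```

```text
t: 12.92
tcp_pos: [0.5496, 0.3151, 0.0981]
tool_rot: [-0.423, 0.567, -0.567, 0.422]
force: [-0.0, -0.5, -1.0]
finger_gap: 0.214
t: 13.17
tcp_pos: [0.5505, 0.3159, 0.0978]
tool_rot: [0.422, -0.567, 0.567, -0.423]
force: [-0.8, -0.3, 8.6]
finger_gap: 0.216
t: 13.42
tcp_pos: [0.5515, 0.3166, 0.0977]
tool_rot: [0.421, -0.567, 0.567, -0.424]
force: [-3.9, -0.6, 21.3]
finger_gap: 0.219
```

```bash
python3 -m jog '[[[0,-0.5,0],0],[[0,-0.5,0],0]]'; python3 -m jog '[[[0,0,0],0],[[0,0,0],0],[[0,0,0],0],[[0,-1,0],0],[[0,-3,0],0],[[0,-6,0],0],[[0,-9.5,0],0],[[0,-11,0],0],[[-0,-11,0],0]]' 2.8; python3 mv.py .47 -.17 .21 156.4
```

```text
t: 13.58
tcp_pos: [0.5507, 0.3158, 0.0994]
tool_rot: [0.422, -0.567, 0.567, -0.424]
force: [0.3, 0.3, -0.4]
finger_gap: 0.213
t: 14.33
tcp_pos: [0.5529, 0.3164, 0.2131]
tool_rot: [0.419, -0.566, 0.568, -0.426]
force: [-0.1, 0.8, 0.8]
finger_gap: 0.328
t 14.33 pos [0.5529 0.3164 0.2131] jaw -16.61 F [-0.1  0.8  0.8] gap 0.328 shift [48.98  0.07  5.96] turn 0.122 q6 0.63
```

```bash
python3 -m jog '[[[4,0,0.5],0.12],[[8,0,1],0.122],[[12,0,1.5],0.122],[[16,0,2],0.122],[[20,0,2.5],0.122],[[24,0,3],0.122],[[28,0,3.5],0.122],[[32,0,4],0.122],[[36,0,4.5],0.122],[[40,0,5],0.122],[[44,0,5],0.122],[[45,0,5.2],0.122],[[45,0,5.2],0.122],[[45,0,5.2],0.122]]' 5.0 40
python3 - <<'E'
from h import *
a=snap("top");b=snap("side")
i=np.hstack([cv2.resize(a["frame"][150:250,80:290],None,fx=2.4,fy=2.4,interpolation=2)[:240],cv2.resize(b["frame"][280:360,160:240],None,fx=3,fy=3,interpolation=2)[:240]])
cv2.imwrite("pics/g4.png",np.clip(i[:,:,::-1]*1.5,0,255).astype('uint8'))
hsv=cv2.cvtColor(a["frame"],cv2.COLOR_RGB2HSV)
m=cv2.inRange(hsv,(5,90,60),(22,255,255)); c=max(cv2.findContours(m,0,1)[0],key=cv2.contourArea)
print(cv2.minAreaRect(c))
E
python3 mv.py .48 -.13 .03 156.4
```

```text
t: 15.5
tcp_pos: [0.4706, -0.1307, 0.2072]
tool_rot: [-0.387, 0.593, -0.591, 0.386]
force: [-0.4, -0.2, 0.7]
finger_gap: 0.583
((244.32919311523438, 216.44662475585938), (47.30641555786133, 35.256103515625), 17.35402488708496)
t 15.60 pos [ 0.4709 -0.1293  0.2074] jaw -23.54 F [-0.6  0.3  0.6] gap 0.580 shift [-0.29 17.74  0.89] turn 0.001 q6 -0.09
```

View pics/g4.png

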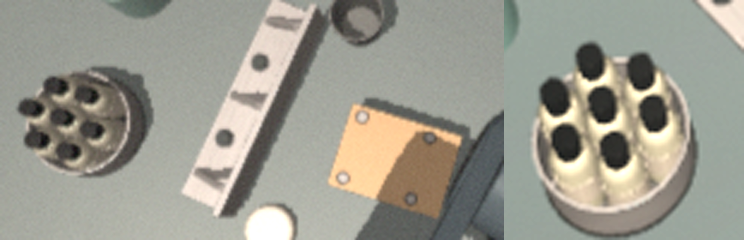

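```bash
python3 -m jog '[[[0,4,0.6],0],[[0,8,0.6],0],[[0,12,0.6],0],[[0,15.5,0.6],0],[[0,18,0.6],0],[[0,18.9,0.6],0],[[0,18.9,0.6],0],[[0,18.9,0.6],0]]'; python3 -m jog '[[[-1,0,0],0],[[-2,0,0],0],[[-3,0,0],0],[[-4,0,0],0],[[-5,0,0],0],[[-6,0,0],0],[[-7,0,0],0],[[-8,0,0],0],[[-8,0,0],0]]'; python3 mv.py .48 -.13 .018 156.4
```

```text
t: 16.27
tcp_pos: [0.4771, -0.1323, 0.0191]
tool_rot: [-0.388, 0.591, -0.591, 0.388]
force: [-0.7, -0.3, -0.4]
finger_gap: 0.587
t: 17.02
tcp_pos: [0.5096, -0.0582, 0.0188]
tool_rot: [0.387, -0.591, 0.592, -0.388]
force: [0.3, 0.1, 0.5]
finger_gap: 0.588
t 17.02 pos [ 0.5096 -0.0582  0.0188] jaw -23.52 F [0.3 0.1 0.5] gap 0.588 shift [7.77 0.08 0.15] turn 0.001 q6 0.08
```

```bash
python3 -m jog '[[[-1,0,0],0],[[-2,0,0],0],[[-3,0,0],0],[[-4,0,0],0],[[-4.5,0,0],0],[[-5,0,0],0],[[-5,0,0],0]]'
python3 - <<'E'
from h import *
a=snap("top","t3.png")
hsv=cv2.cvtColor(a["frame"],cv2.COLOR_RGB2HSV)
m=cv2.inRange(hsv,(5,90,40),(22,255,255)); c=max(cv2.findContours(m,0,1)[0],key=cv2.contourArea)
r=cv2.minAreaRect(c);P=np.array([ray(a,*p,.068) for p in cv2.boxPoints(r)])[:,:2]; n=np.array([.4,.917]);u=np.array([.917,-.4])
print(r);print(np.c_[P@n,P@u].round(4))
p=manip.sense()["tcp_pos"][:2];print(p@n,p@u)
E
```

```text
t: 17.6
tcp_pos: [0.5292, -0.013, 0.0188]
tool_rot: [0.387, -0.592, 0.592, -0.388]
force: [0.8, 0.2, -0.2]
finger_gap: 0.588
((202.70001220703125, 195.60000610351562), (14.310833930969238, 35.329872131347656), 26.56505012512207)
[[0.3451 0.441 ]
 [0.3429 0.5372]
 [0.3033 0.5355]
 [0.3059 0.4395]]
0.1992850551402395 0.490441107641305
```

```bash
python3 -m jog '[[[-0.2,0,0],0],[[-0.2,0,0],0]]'; python3 -m jog '[[[-0.2,0,0],0],[[-0.2,0,0],0]]'; python3 -m jog '[[[-0.2,0,0],0],[[-0.2,0,0],0]]'
```

```text
t: 17.82
tcp_pos: [0.5295, -0.0122, 0.0188]
tool_rot: [-0.387, 0.592, -0.592, 0.387]
force: [-0.1, -0.9, -0.6]
finger_gap: 0.582
t: 17.98
tcp_pos: [0.5302, -0.0106, 0.0188]
tool_rot: [-0.387, 0.592, -0.592, 0.387]
force: [-0.6, -0.2, 0.3]
finger_gap: 0.589
t: 18.15
tcp_pos: [0.5311, -0.0087, 0.0188]
tool_rot: [-0.387, 0.592, -0.592, 0.387]
force: [-0.0, -1.3, 0.3]
finger_gap: 0.588
```

```bash
for i in 1 2 ; do :; done; python3 -m jog '[[[-0.2,0,0],0],[[-0.2,0,0],0]]'; python3 -m jog '[[[-0.2,0,0],0],[[-0.2,0,0],0]]'; python3 -m jog '[[[-0.2,0,0],0],[[-0.2,0,0],0]]'; python3 -m jog '[[[-0.15,0,0],0],[[-0.15,0,0],0]]'
```

```text
t: 18.32
tcp_pos: [0.532, -0.008, 0.0189]
tool_rot: [0.388, -0.591, 0.592, -0.387]
force: [-2.1, -6.9, 0.8]
finger_gap: 0.585
t: 18.48
tcp_pos: [0.5322, -0.008, 0.0189]
tool_rot: [0.389, -0.59, 0.592, -0.387]
force: [-4.3, -15.6, 1.0]
finger_gap: 0.585
t: 18.65
tcp_pos: [0.5321, -0.0079, 0.0189]
tool_rot: [0.391, -0.59, 0.592, -0.386]
force: [-8.2, -23.9, 2.5]
finger_gap: 0.586
t: 18.82
tcp_pos: [0.5321, -0.0079, 0.0189]
tool_rot: [0.391, -0.59, 0.592, -0.386]
force: [-10.4, -30.9, 3.0]
finger_gap: 0.585
```

```bash
python3 -m jog '[[[0,-0.2,0],0],[[0,-0.2,0],0]]'; python3 -m jog '[[[0,-0.2,0],0],[[0,-0.2,0],0]]'; python3 -m jog '[[[0,-0.2,0],0],[[0,-0.2,0],0]]'
```

```text
t: 18.98
tcp_pos: [0.532, -0.0078, 0.0207]
tool_rot: [0.391, -0.59, 0.592, -0.385]
force: [-8.9, -30.4, -1.4]
finger_gap: 0.587
t: 19.15
tcp_pos: [0.532, -0.0077, 0.0226]
tool_rot: [0.391, -0.59, 0.592, -0.385]
force: [-8.9, -29.2, -0.5]
finger_gap: 0.586
t: 19.32
tcp_pos: [0.5319, -0.0077, 0.0246]
tool_rot: [0.391, -0.59, 0.592, -0.385]
force: [-9.2, -29.1, -0.7]
finger_gap: 0.583
```

Run:
```python
from h import *
a=snap("top");b=snap("side")
i=np.hstack([cv2.resize(a["frame"][160:260,165:265],None,fx=4,fy=4,interpolation=2),cv2.resize(b["frame"][170:270,210:310],None,fx=4,fy=4,interpolation=2)])
cv2.imwrite("pics/g5.png",np.clip(i[:,:,::-1]*1.5,0,255).astype('uint8'))
```

```text
(no output)
```

View pics/g5.png

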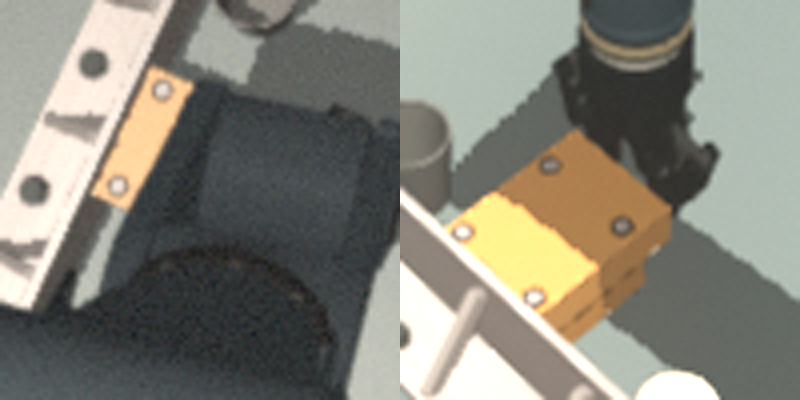

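```bash
python3 -m jog '[[[0,-0.8,0],0]]'; python3 -m jog '[[[0,0,0],0]]'; python3 -m jog '[[[0,1.6,0],0]]';python3 -m jog '[[[0,0,0],0]]'
```

```text
t: 19.5
tcp_pos: [0.5308, -0.007, 0.0314]
tool_rot: [0.391, -0.591, 0.591, -0.385]
force: [-8.3, -29.8, -7.4]
finger_gap: 0.585
t: 19.58
tcp_pos: [0.5309, -0.0072, 0.0324]
tool_rot: [0.392, -0.59, 0.591, -0.385]
force: [-8.2, -25.3, -6.9]
finger_gap: 0.586
t: 19.67
tcp_pos: [0.531, -0.0075, 0.0179]
tool_rot: [0.392, -0.59, 0.592, -0.385]
force: [-15.1, -27.1, 2.6]
finger_gap: 0.589
t: 19.75
tcp_pos: [0.5284, -0.0067, 0.0145]
tool_rot: [-0.393, 0.592, -0.59, 0.384]
force: [-10.8, -28.7, -2.7]
finger_gap: 0.587
```

```bash
cat > mm.py <<'E'
from h import *
import sys
s=snap("side"); hsv=cv2.cvtColor(s["frame"],cv2.COLOR_RGB2HSV)
m=cv2.inRange(hsv,(5,90,40),(22,255,255)); m[:, :205]=0; m=cv2.morphologyEx(m,3,np.ones((3,3)))
c=max(cv2.findContours(m,0,1)[0],key=cv2.contourArea)[:,0]
g=lambda k:c[np.argmax(k)].tolist()
print("right",g(c[:,0]),"top",g(-c[:,1]),"bottom",g(c[:,1]),"left",g(-c[:,0]),"TR",g(c[:,0]-c[:,1]),"area",m.sum()//255)
# screws (grey discs) near brown: hull holes
h,hi=cv2.findContours(m,cv2.RETR_CCOMP,1)
print([np.array(cv2.minEnclosingCircle(x)[0]).round(1).tolist() for x,i in zip(h,hi[0]) if i[3]>=0 and 3<cv2.contourArea(x)<60])
q=manip.sense();print("t",round(q["t"],2),"tcp",q["tcp_pos"].round(4),"F",q["force"].round(1), "n",(q["tcp_pos"][0]*.4+q["tcp_pos"][1]*.917).round(4))
E
python3 mm.py; python3 -m jog '[[[0,-1,0],0],[[0,-1.8,0],0]]';python3 mm.py
```

```text
right [502, 20] top [463, 4] bottom [487, 59] left [449, 48] TR [502, 10] area 3843
[[265.0, 226.5], [247.0, 211.0]]
t 19.8 tcp [ 0.5278 -0.0065  0.0148] F [-13.1 -27.2  -3.6] n 0.2052
t: 19.97
tcp_pos: [0.527, -0.007, 0.0329]
tool_rot: [-0.395, 0.592, -0.589, 0.383]
force: [-13.6, -31.2, -5.2]
finger_gap: 0.585
right [502, 20] top [463, 4] bottom [486, 59] left [449, 48] TR [502, 10] area 3947
[[264.5, 223.5], [246.5, 208.5]]
t 20.02 tcp [ 0.5272 -0.0072  0.0342] F [-14.9 -29.5  -4.1] n 0.2042
```

```bash
python3 -m jog '[[[0.1,-0.8,0],0],[[0.2,-1.6,0],0]]';python3 mm.py; python3 -m jog '[[[0,-0.8,0],0],[[-0.1,-1.6,0],0]]';python3 mm.py
```

```text
t: 20.18
tcp_pos: [0.5269, -0.0078, 0.0493]
tool_rot: [-0.393, 0.592, -0.589, 0.383]
force: [-10.5, -17.7, -1.4]
finger_gap: 0.587
right [502, 19] top [463, 4] bottom [486, 59] left [449, 48] TR [502, 10] area 4030
[[263.5, 221.5], [245.5, 206.5]]
t 20.23 tcp [ 0.5272 -0.0078  0.0507] F [-13.2 -21.   -0.7] n 0.2038
t: 20.4
tcp_pos: [0.5276, -0.0065, 0.0657]
tool_rot: [-0.393, 0.592, -0.59, 0.383]
force: [-10.0, -18.3, 1.4]
finger_gap: 0.587
right [502, 19] top [463, 4] bottom [486, 59] left [449, 48] TR [502, 10] area 4084
[[262.5, 219.5], [244.0, 205.0]]
t 20.45 tcp [ 0.5281 -0.0064  0.0671] F [-12.6 -19.7   2.4] n 0.2054
```

```bash
cat > th.py <<'E'
from h import *
n=np.array([.4,.917]);u=np.array([.917,-.4])
def est(s,px):
    out=[]
    for (a0,p) in px:
        w=ray(s,*a0,.068); a=.347-w[:2]@n; uu=w[:2]@u
        best=min((np.linalg.norm(proj(s,[*( (.347-a*np.cos(t))*n+uu*u),.068*np.cos(t)+a*np.sin(t)])-p),t) for t in np.radians(np.arange(0,91,.5)))
        out.append((round(a,3),round(float(np.degrees(best[1])),1),round(float(best[0]),2)))
    return out
if __name__=="__main__":
    s=snap("side")
    for P in (([264.5,223.5],[246.5,208.5]),([263.5,221.5],[245.5,206.5]),([262.5,219.5],[244,205])):
        print(est(s,[([265,226.5],np.array(P[0])),([247,211],np.array(P[1]))]))
E
python3 th.py
```

```text
[(np.float64(0.094), 9.5, 0.03), (np.float64(0.095), 7.5, 0.02)]
[(np.float64(0.094), 19.0, 0.02), (np.float64(0.095), 16.0, 0.16)]
[(np.float64(0.094), 27.0, 1.25), (np.float64(0.095), 25.5, 0.03)]
```

```bash
python3 -m jog '[[[-0.2,-0.7,0],0],[[-0.5,-1.4,0],0],[[-0.8,-1.9,0],0]]';python3 mm.py; python3 -m jog '[[[-0.4,-0.5,0],0],[[-0.8,-1.0,0],0]]';python3 mm.py
```

```text
t: 20.75
tcp_pos: [0.5297, -0.0019, 0.0856]
tool_rot: [-0.396, 0.59, -0.59, 0.382]
force: [-17.9, -34.5, 9.2]
finger_gap: 0.586
right [502, 20] top [463, 4] bottom [486, 59] left [449, 48] TR [502, 10] area 4147
[[260.5, 218.5], [242.5, 203.5]]
t 20.8 tcp [ 0.53   -0.0018  0.0865] F [-17.3 -31.1   9. ] n 0.2103
t: 20.97
tcp_pos: [0.5313, 0.0019, 0.0961]
tool_rot: [0.399, -0.589, 0.591, -0.381]
force: [-24.1, -47.8, 19.5]
finger_gap: 0.583
right [502, 19] top [463, 4] bottom [486, 59] left [450, 43] TR [502, 10] area 4171
[[259.5, 218.5], [240.5, 202.5]]
t 21.02 tcp [0.5317 0.0021 0.0972] F [-22.9 -42.7  17.8] n 0.2146
```

Run:
```python
from th import *
s=snap("side")
for P in (([260.5,218.5],[242.5,203.5]),([259.5,218.5],[240.5,202.5])):
    print(est(s,[([265,226.5],np.array(P[0])),([247,211],np.array(P[1]))]))
i=cv2.resize(s["frame"][160:270,200:310],None,fx=4,fy=4,interpolation=2)
cv2.imwrite("pics/g6.png",np.clip(i[:,:,::-1]*1.5,0,255).astype('uint8'))
```

```text
[(np.float64(0.094), 33.0, 2.09), (np.float64(0.095), 32.0, 1.19)]
[(np.float64(0.094), 36.0, 2.24), (np.float64(0.095), 37.5, 2.39)]
```

View pics/g6.png

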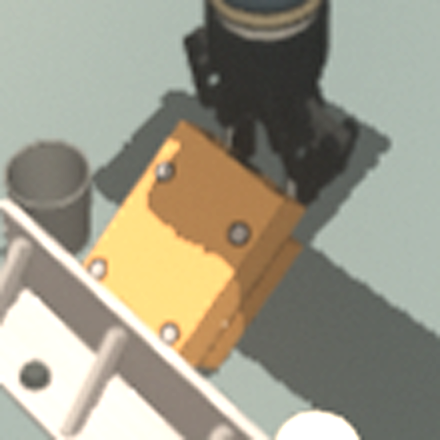

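```bash
python3 -m jog '[[[-0.3,-0.1,0],0],[[-0.6,-0.3,0],0]]';python3 mm.py|tail -2
```

```text
t: 21.23
tcp_pos: [0.5321, 0.0037, 0.1001]
tool_rot: [0.402, -0.587, 0.591, -0.379]
force: [-29.6, -60.7, 28.0]
finger_gap: 0.581
[[258.5, 217.5], [240.0, 202.5]]
t 21.28 tcp [0.5323 0.0037 0.1006] F [-29.1 -55.8  26.3] n 0.2163
```

```bash
cat > fit.py <<'E'
from h import *
from scipy.optimize import least_squares
n=np.array([.4,.917]);u=np.array([.917,-.4])
T=dict(np.load("t1.npz"))
W=np.array([ray(T,80+x/4-.4,140+y/4-.4,.068)[:2] for x,y in((604,235),(716,270),(572,336),(684,371))])
c=np.array([.522,-.0126]);ex=-np.array([.282,.959]);ey=np.array([-ex[1],ex[0]])
B=np.c_[(W-c)@ex,(W-c)@ey]; print("screws body",B.round(4).tolist())
sx=np.abs(B[:,0]).mean(); sy=np.abs(B[:,1]).mean(); B=np.sign(B)*[sx,sy]
def pts(p): # p: theta,Xt,zt,uc : T edge pos; body x from plain end along
    th,X,z,uc,yaw=p; out=[]
    for bx,by in B:
        a=bx+.065; un=-by  # body y
        X_=X-a*np.cos(th); out.append([*((.347+X_+un*yaw)*n+(uc+un)*u), z+a*np.sin(th)])
    return np.array(out)
def fit(s,px):
    f=lambda p:np.r_[(np.array([proj(s,q) for q in pts(p)])-px).ravel(),[(p[4])/.02]]
    best=None
    for sg in(1,-1):
        for perm in ([0,1,2,3],[1,0,3,2],[2,3,0,1],[3,2,1,0]):
            q=np.array(px)[perm]
            g=lambda p:np.r_[(np.array([proj(s,w) for w in pts(p)])-q).ravel(),p[4]/.02]
            r=least_squares(g,[.6,0,.06,.49,0])
            if best is None or r.cost<best.cost: best=r
    p=best.x; th=p[0]; lip=[p[1]-.130*np.cos(th)-.038*np.sin(th), p[2]+.130*np.sin(th)-.038*np.cos(th)]
    b=[p[1]-.068*np.sin(th),p[2]-.068*np.cos(th)]
    print("theta %.1f"%np.degrees(th),"T X,z",p[1:3].round(4),"u %.4f yaw %.3f"%(p[3],p[4]),"cost %.2f"%best.cost,"lip n %.4f z %.4f"%(.347+lip[0],lip[1]),"B X,z",np.round(b,4))
if __name__=="__main__":
    s=snap("side")
    fit(s,np.array([(241.25,202.75),(259.5,218.25),(224.25,227),(242.5,243)])-.4)
    im=s["frame"].astype(int); hsv=cv2.cvtColor(s["frame"],cv2.COLOR_RGB2HSV)
    m=cv2.inRange(hsv,(5,90,40),(22,255,255)); m[:180]=0; m[280:]=0;m[:,:205]=0;m[:,300:]=0
    cs,hi=cv2.findContours(m,cv2.RETR_CCOMP,cv2.CHAIN_APPROX_NONE); print([(np.round(cv2.minEnclosingCircle(x)[0],1).tolist(),cv2.contourArea(x)) for x,i in zip(cs,hi[0]) if i[3]>=0 and cv2.contourArea(x)>2])
E
python3 fit.py
```

```text
screws body [[-0.0504, 0.0352], [0.0295, 0.0346], [-0.0504, -0.0364], [0.0288, -0.0367]]
theta -64.6 T X,z [-0.1262 -0.083 ] u 0.6320 yaw -0.218 cost 570.27 lip n 0.1994 z -0.2167 B X,z [-0.0648 -0.1121]
[([259.0, 218.0], 23.5), ([240.0, 202.1], 21.0)]
```

```bash
python3 - <<'E'
s=open("fit.py").read()
s=s.replace("B=np.sign(B)*[sx,sy]","B=np.array([[-.0504,.0357],[.0292,.0357],[-.0504,-.0357],[.0292,-.0357]])").replace("un=-by","un=by").replace("([0,1,2,3],[1,0,3,2],[2,3,0,1],[3,2,1,0])","([0,1,2,3],)").replace("for sg in(1,-1)","for sg in(1,)")
s=s.replace("[(241.25,202.75),(259.5,218.25),(224.25,227),(242.5,243)]","[(224.25,227),(241.25,202.75),(242.5,243),(259.5,218.25)]")
open("fit.py","w").write(s)
E
python3 fit.py
```

```text
screws body [[-0.0504, 0.0352], [0.0295, 0.0346], [-0.0504, -0.0364], [0.0288, -0.0367]]
theta 38.9 T X,z [0.0013 0.0689] u 0.4890 yaw 0.002 cost 0.11 lip n 0.2233 z 0.1209 B X,z [-0.0414  0.0159]
[([259.0, 218.0], 23.5), ([240.0, 202.1], 22.0)]
```

```bash
python3 -m jog '[[[0.2,0,0],0],[[0.5,0,0],0]]';python3 fit.py|tail -1; python3 -m jog '[[[0.2,0,0],0],[[0.4,0,0],0]]';python3 fit.py|tail -1
```

```text
t: 21.55
tcp_pos: [0.532, 0.0029, 0.0998]
tool_rot: [0.398, -0.59, 0.591, -0.381]
force: [-19.0, -32.4, 14.6]
finger_gap: 0.58
[([259.0, 218.0], 24.5), ([240.0, 202.0], 23.5)]
t: 21.77
tcp_pos: [0.5325, 0.003, 0.0991]
tool_rot: [-0.394, 0.591, -0.591, 0.383]
force: [-1.5, -2.2, -0.6]
finger_gap: 0.584
[([259.0, 218.0], 23.5), ([240.0, 202.9], 23.0)]
```

```bash
cat >> fit.py <<'E'
def screws(s):
    hsv=cv2.cvtColor(s["frame"],cv2.COLOR_RGB2HSV)
    m=cv2.inRange(hsv,(5,85,40),(24,255,255)); m[:150]=0; m[290:]=0;m[:,:200]=0;m[:,300:]=0
    c=max(cv2.findContours(m,0,1)[0],key=cv2.contourArea); hull=np.zeros_like(m); cv2.fillPoly(hull,[cv2.convexHull(c)],255); hull=cv2.erode(hull,np.ones((5,5)))
    g=cv2.bitwise_and(hull,255-m); k,l,st,ce=cv2.connectedComponentsWithStats(g)
    return [(ce[i].round(2).tolist(),int(st[i,4])) for i in range(1,k) if 6<st[i,4]<60]
E
python3 - <<'E'
from fit import *
s=snap("side"); print(screws(s)); q=manip.sense(); print(q["t"],q["force"].round(1),q["tcp_pos"].round(4))
E
```

```text
screws body [[-0.0504, 0.0352], [0.0295, 0.0346], [-0.0504, -0.0364], [0.0288, -0.0367]]
[([238.6, 206.07], 15), ([256.88, 221.69], 16)]
21.8667 [-6.1 -9.4  4.7] [0.5368 0.0069 0.0991]
```

```bash
cat >> fit.py <<'E'
def fit2(s,l,r):
    f=lambda p:np.r_[((np.array([proj(s,q) for q in pts([p[0],p[1],.068*np.cos(p[0])+p[3],p[2],0])])[[1,3]]-[l,r])).ravel(),p[1]/.002,p[3]/.002]
    x=least_squares(f,[.7,0,.49,0]); th,X,uc,b=x.x
    print("theta %.1f X %.4f u %.4f Bz %.4f cost %.2f"%(np.degrees(th),X,uc,b,x.cost),"lip n %.4f z %.4f"%(.347+X-.13*np.cos(th)-.038*np.sin(th),.13*np.sin(th)+.03*np.cos(th)+b))
def now():
    s=snap("side"); k=screws(s); print(k)
    q=manip.sense(); p=q["tcp_pos"]; F=q["force"]; print("t %.2f"%q["t"],"tcp n %.4f u %.4f z %.4f"%(p[:2]@n,p[:2]@u,p[2]),"N %.1f Fu %.1f Fz %.1f"%(-F[:2]@n,F[:2]@u,F[2]))
    k=sorted(k,key=lambda a:a[0][1])[:2]; k=sorted(k)
    if len(k)==2: fit2(s,k[0][0],k[1][0])
E
python3 -c "
from fit import *
now()"; python3 mv.py .5 0 .1 156.4
```

```text
screws body [[-0.0504, 0.0352], [0.0295, 0.0346], [-0.0504, -0.0364], [0.0288, -0.0367]]
[([237.86, 206.36], 14), ([256.5, 222.0], 16)]
t 21.92 tcp n 0.2211 u 0.4893 z 0.0991 N 11.0 Fu -2.3 Fz 5.0
theta 47.2 X -0.0000 u 0.4915 Bz 0.0000 cost 0.05 lip n 0.2307 z 0.1157
t 21.92 pos [0.5367 0.007  0.0991] jaw -23.58 F [-6.5 -9.2  5. ] gap 0.582 shift [ 2.11 -0.08 -3.08] turn 0.000 q6 0.22
```

```bash
python3 -m jog '[[[-0.3,-0.3,0],0],[[-0.6,-0.5,0],0],[[-0.9,-0.7,0],0]]'; python3 -c "
from fit import *
now()"
```

```text
t: 22.17
tcp_pos: [0.5408, 0.0151, 0.1064]
tool_rot: [0.39, -0.591, 0.592, -0.386]
force: [-6.1, -10.8, 8.7]
finger_gap: 0.587
screws body [[-0.0504, 0.0352], [0.0295, 0.0346], [-0.0504, -0.0364], [0.0288, -0.0367]]
[([253.83, 203.83], 12), ([235.5, 207.5], 12), ([253.69, 223.19], 16)]
t 22.22 tcp n 0.2309 u 0.4901 z 0.1069 N 10.9 Fu -2.3 Fz 9.0
theta 8.2 X -0.0016 u 0.5392 Bz 0.0003 cost 83.21 lip n 0.2113 z 0.0486
```

```bash
python3 -m jog '[[[0,-0.3,0],0],[[-0.3,-0.5,0],0],[[-0.6,-0.7,0],0],[[-0.9,-0.9,0],0]]'; python3 -c "
from fit import *
now()"
```

```text
t: 22.55
tcp_pos: [0.5464, 0.0264, 0.1149]
tool_rot: [-0.387, 0.592, -0.592, 0.387]
force: [0.0, -0.9, -1.0]
finger_gap: 0.584
screws body [[-0.0504, 0.0352], [0.0295, 0.0346], [-0.0504, -0.0364], [0.0288, -0.0367]]
[([250.07, 205.55], 29), ([232.0, 210.0], 13), ([250.31, 225.94], 16)]
t 22.60 tcp n 0.2434 u 0.4908 z 0.1152 N 0.0 Fu -1.3 Fz -0.1
theta 42.8 X 0.0003 u 0.5212 Bz -0.0009 cost 96.30 lip n 0.2261 z 0.1094
```

```bash
python3 - <<'E'
s=open("fit.py").read()
s=s.replace("k=sorted(k,key=lambda a:a[0][1])[:2]; k=sorted(k)","k=[min(([a,b] for a in k for b in k if a[0][0]<b[0][0]),key=lambda z:abs(z[1][0][0]-z[0][0][0]-18.3)+abs(z[1][0][1]-z[0][0][1]-15.8))] if len(k)>1 else []; k=k[0] if k else k")
open("fit.py","w").write(s)
E
python3 -c "
from fit import *
now()"
```

```text
screws body [[-0.0504, 0.0352], [0.0295, 0.0346], [-0.0504, -0.0364], [0.0288, -0.0367]]
[([249.67, 205.93], 27), ([231.58, 210.25], 12), ([250.14, 226.0], 14)]
t 22.65 tcp n 0.2432 u 0.4907 z 0.1150 N 0.5 Fu -0.8 Fz -0.2
theta 62.4 X 0.0000 u 0.4934 Bz 0.0000 cost 0.06 lip n 0.2532 z 0.1291
```

```bash
python3 -m jog '[[[-0.2,-0.1,0],0],[[-0.4,-0.2,0],0],[[-0.6,-0.3,0],0],[[-0.8,-0.3,0],0]]'; python3 -c "
from fit import *
now()"
```

```text
t: 22.98
tcp_pos: [0.5494, 0.0333, 0.1179]
tool_rot: [0.387, -0.592, 0.592, -0.387]
force: [-1.3, -0.7, 0.5]
finger_gap: 0.584
screws body [[-0.0504, 0.0352], [0.0295, 0.0346], [-0.0504, -0.0364], [0.0288, -0.0367]]
[([247.88, 207.15], 33), ([230.0, 211.5], 10), ([248.64, 227.79], 14)]
t 23.03 tcp n 0.2505 u 0.4905 z 0.1179 N 0.7 Fu 0.1 Fz 0.4
theta 66.2 X 0.0000 u 0.4932 Bz 0.0000 cost 0.10 lip n 0.2598 z 0.1311
```

Tracking the finger well; continue.

```bash
python3 -m jog '[[[-0.25,-0.1,0],0],[[-0.5,-0.1,0],0],[[-0.75,-0.2,0],0],[[-1.0,-0.2,0],0]]'; python3 -c "
from fit import *
now()";  python3 -m jog '[[[-0.25,-0.05,0],0],[[-0.5,-0.1,0],0],[[-0.75,-0.1,0],0],[[-1.0,-0.1,0],0]]'; python3 -c "
from fit import *
now()"
```

```text
t: 23.37
tcp_pos: [0.5535, 0.0425, 0.12]
tool_rot: [0.387, -0.592, 0.592, -0.387]
force: [-0.4, -0.6, 0.5]
finger_gap: 0.584
screws body [[-0.0504, 0.0352], [0.0295, 0.0346], [-0.0504, -0.0364], [0.0288, -0.0367]]
[([245.12, 209.42], 40), ([227.8, 214.1], 10), ([246.0, 230.17], 12)]
t 23.42 tcp n 0.2608 u 0.4907 z 0.1199 N 0.5 Fu -0.6 Fz -0.3
theta 71.8 X 0.0000 u 0.4932 Bz 0.0000 cost 0.01 lip n 0.2702 z 0.1329
t: 23.75
tcp_pos: [0.5575, 0.0517, 0.1208]
tool_rot: [0.387, -0.592, 0.592, -0.387]
force: [0.1, 0.3, -0.3]
finger_gap: 0.584
screws body [[-0.0504, 0.0352], [0.0295, 0.0346], [-0.0504, -0.0364], [0.0288, -0.0367]]
[([241.93, 211.64], 45), ([225.64, 216.64], 11), ([243.6, 232.8], 10)]
t 23.80 tcp n 0.2708 u 0.4906 z 0.1209 N 0.5 Fu -0.1 Fz 0.4
theta 76.9 X -0.0000 u 0.4931 Bz -0.0000 cost 0.00 lip n 0.2806 z 0.1334
```

```bash
python3 -m jog '[[[-0.3,0,0],0],[[-0.6,0,0],0],[[-0.9,0.1,0],0],[[-1.2,0.1,0],0],[[-1.5,0.2,0],0],[[-1.8,0.2,0],0]]'; python3 -c "
from fit import *
now()";  python3 -m jog '[[[-0.25,0,0],0],[[-0.5,0,0],0],[[-0.75,0,0],0],[[-0.9,0,0],0]]'; python3 -c "
from fit import *
now()"
```

```text
t: 24.3
tcp_pos: [0.5646, 0.0682, 0.1186]
tool_rot: [-0.387, 0.592, -0.592, 0.387]
force: [0.0, -0.0, -0.6]
finger_gap: 0.586
screws body [[-0.0504, 0.0352], [0.0295, 0.0346], [-0.0504, -0.0364], [0.0288, -0.0367]]
[([233.07, 220.14], 56)]
t 24.35 tcp n 0.2888 u 0.4905 z 0.1187 N -1.0 Fu 0.2 Fz -0.5
t: 24.68
tcp_pos: [0.5683, 0.0764, 0.1189]
tool_rot: [0.387, -0.592, 0.592, -0.387]
force: [-0.9, 0.9, -0.3]
finger_gap: 0.585
screws body [[-0.0504, 0.0352], [0.0295, 0.0346], [-0.0504, -0.0364], [0.0288, -0.0367]]
[([233.07, 220.14], 56), ([248.47, 221.73], 15)]
t 24.73 tcp n 0.2975 u 0.4906 z 0.1189 N 0.3 Fu -0.6 Fz -0.1
theta 65.9 X -0.0002 u 0.4885 Bz -0.0006 cost 54.36 lip n 0.2591 z 0.1303
```

```bash
python3 -m jog '[[[-0.1,0,0],0],[[-0.1,0,0],0]]'; python3 -m jog '[[[-0.1,0,0],0],[[-0.1,0,0],0]]';python3 -c "
from fit import *
a=snap('top'); hsv=cv2.cvtColor(a['frame'],cv2.COLOR_RGB2HSV);m=cv2.inRange(hsv,(5,85,30),(24,255,255))
c=max(cv2.findContours(m,0,1)[0],key=cv2.contourArea); r=cv2.minAreaRect(c); P=np.array([ray(a,*p,.13) for p in cv2.boxPoints(r)])[:,:2]; print(r,np.c_[P@n,P@u].round(4))
q=manip.sense()['tcp_pos'];print(q[:2]@n)
b=snap('side')
i=np.hstack([cv2.resize(a['frame'][140:240,165:265],None,fx=4,fy=4,interpolation=2),cv2.resize(b['frame'][160:260,200:300],None,fx=4,fy=4,interpolation=2)])
cv2.imwrite('pics/g7.png',np.clip(i[:,:,::-1]*1.5,0,255).astype('uint8'))"
```

```text
t: 24.9
tcp_pos: [0.5686, 0.0771, 0.1188]
tool_rot: [0.387, -0.592, 0.592, -0.387]
force: [0.5, 0.0, 0.9]
finger_gap: 0.586
t: 25.07
tcp_pos: [0.569, 0.078, 0.1188]
tool_rot: [0.387, -0.592, 0.592, -0.387]
force: [-0.3, -0.3, 0.8]
finger_gap: 0.584
screws body [[-0.0504, 0.0352], [0.0295, 0.0346], [-0.0504, -0.0364], [0.0288, -0.0367]]
((415.0294189453125, 201.61766052246094), (35.16766357421875, 6.5484619140625), 75.96376037597656) [[-0.1566  0.7255]
 [-0.17    0.736 ]
 [-0.2216  0.6631]
 [-0.2084  0.6527]]
0.2990520176766633
```

```bash
python3 -m jog '[[[-0.1,0,0],0],[[-0.1,0,0],0]]'; python3 -m jog '[[[-0.1,0,0],0],[[-0.1,0,0],0]]'; python3 -m jog '[[[1,0,0],0],[[3,0,0],0],[[6,0,0],0],[[9,0,0],0],[[9,0,0],0]]'; python3 -c "
from h import *
a=snap('top');b=snap('side'); n=np.array([.4,.917]);u=np.array([.917,-.4])
hsv=cv2.cvtColor(a['frame'],cv2.COLOR_RGB2HSV);m=cv2.inRange(hsv,(5,85,30),(24,255,255));m[:,300:]=0
c=max(cv2.findContours(m,0,1)[0],key=cv2.contourArea); r=cv2.minAreaRect(c); P=np.array([ray(a,*p,.13) for p in cv2.boxPoints(r)])[:,:2]; print(r,np.c_[P@n,P@u].round(4))
i=np.hstack([cv2.resize(a['frame'][140:240,165:265],None,fx=4,fy=4,interpolation=2),cv2.resize(b['frame'][160:260,200:300],None,fx=4,fy=4,interpolation=2)])
cv2.imwrite('pics/g8.png',np.clip(i[:,:,::-1]*1.5,0,255).astype('uint8'))"
```

```text
t: 25.33
tcp_pos: [0.5692, 0.0787, 0.1188]
tool_rot: [0.387, -0.592, 0.592, -0.387]
force: [-0.4, -1.6, -0.2]
finger_gap: 0.583
t: 25.5
tcp_pos: [0.5693, 0.079, 0.1188]
tool_rot: [0.388, -0.591, 0.592, -0.387]
force: [-1.2, -3.3, 1.1]
finger_gap: 0.585
t: 25.92
tcp_pos: [0.5316, -0.0061, 0.1186]
tool_rot: [-0.387, 0.593, -0.592, 0.385]
force: [-0.8, 0.9, 0.2]
finger_gap: 0.586
((195.3190460205078, 189.8203887939453), (8.4208984375, 37.56452941894531), 23.749494552612305) [[0.3466 0.4433]
 [0.3494 0.5399]
 [0.3273 0.5401]
 [0.3248 0.4435]]
```

View pics/g8.png

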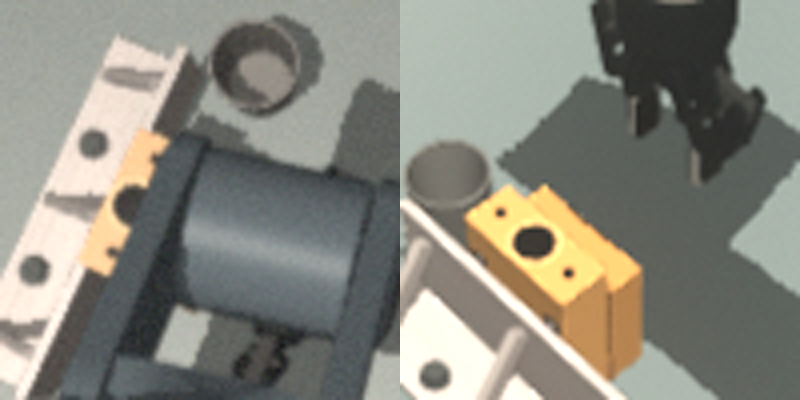

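```bash
python3 -m jog '[[[0,2,0],0],[[0,4,0],0],[[0,4.9,0],0],[[-2,4.9,0],0],[[-4,4.9,0],0],[[-5,4.9,0],0],[[-5.6,4.9,0],0],[[-5.9,4.9,0],0],[[-5.9,4.9,0],0]]'; python3 -m jog '[[[-0.15,0,0],0],[[-0.15,0,0],0]]'; python3 -m jog '[[[-0.15,0,0],0],[[-0.15,0,0],0]]'; python3 -m jog '[[[-0.15,0,0],0],[[-0.15,0,0],0]]'
```

```text
t: 26.77
tcp_pos: [0.5572, 0.0513, 0.0699]
tool_rot: [0.388, -0.591, 0.592, -0.387]
force: [0.1, -1.6, -0.0]
finger_gap: 0.584
t: 26.93
tcp_pos: [0.5572, 0.0513, 0.0699]
tool_rot: [0.388, -0.591, 0.592, -0.387]
force: [-1.6, -5.9, 0.7]
finger_gap: 0.581
t: 27.1
tcp_pos: [0.5573, 0.0513, 0.07]
tool_rot: [0.39, -0.591, 0.592, -0.386]
force: [-3.4, -9.8, 1.0]
finger_gap: 0.589
t: 27.27
tcp_pos: [0.5572, 0.0514, 0.07]
tool_rot: [0.391, -0.59, 0.592, -0.386]
force: [-4.4, -14.8, 2.3]
finger_gap: 0.588
```

```bash
python3 -m jog '[[[0.5,0,0],0],[[2,0,0],0],[[5,0,0],0],[[8,0,0],0],[[10,-2,0],0],[[11,-6,0],0],[[13,-10,0],0],[[16,-12,0],0],[[16,-12,0],0],[[16,-12,0],0]]'; python3 -c "
from h import *
a=snap('top');b=snap('side','fin.png'); n=np.array([.4,.917]);u=np.array([.917,-.4])
hsv=cv2.cvtColor(a['frame'],cv2.COLOR_RGB2HSV);m=cv2.inRange(hsv,(5,85,30),(24,255,255));m[:,300:]=0
c=max(cv2.findContours(m,0,1)[0],key=cv2.contourArea); r=cv2.minAreaRect(c); P=np.array([ray(a,*p,.13) for p in cv2.boxPoints(r)])[:,:2]; print(np.c_[P@n,P@u].round(4))
# black caps in the side view, cast at cap mid height .101
g=cv2.cvtColor(b['frame'],cv2.COLOR_RGB2GRAY); m=(g<45).astype('uint8'); m[:275]=0;m[350:]=0;m[:,:165]=0;m[:,235:]=0
k,l,st,ce=cv2.connectedComponentsWithStats(m); print([(ray(b,*ce[i],.101)[:2]-[.562,.354]).round(3).tolist()+[int(st[i,4])] for i in range(1,k) if st[i,4]>20])
print(manip.sense()['force'].round(1),manip.sense()['tcp_pos'])"
```

```text
t: 28.1
tcp_pos: [0.4955, -0.0926, 0.1915]
tool_rot: [0.385, -0.591, 0.594, -0.387]
force: [0.4, -0.4, -0.2]
finger_gap: 0.586
[[0.3469 0.4435]
 [0.3485 0.5404]
 [0.2661 0.5398]
 [0.2654 0.4434]]
[[0.027, -0.026, 76], [-0.012, -0.034, 78], [0.037, 0.009, 80], [0.002, -0.0, 81], [-0.036, -0.009, 77], [0.012, 0.034, 83], [-0.023, 0.026, 83]]
[0.4 0.2 1.1] [ 0.49440193 -0.0906141   0.18934087]
```

Seven caps sit in the proper ring pattern at the right height. The mould's back is on the stop (about 0.347 to 0.3485, against the stop face at 0.347) and parallel to it. Handing in.

```bash
python3 -m jog '[[[0,0,0],0],[[0,0,0],0],[[0,0,0],0]]'; python3 -c "
from station import workorder
print(workorder.sign_off())"
```

```text
t: 28.45
tcp_pos: [0.4947, -0.0901, 0.1887]
tool_rot: [-0.388, 0.592, -0.591, 0.387]
force: [0.1, -0.4, 0.5]
finger_gap: 0.588
the job is handed in; nothing more can be done
None
```

The job is done and handed in at about 28 s of the 72 s allowed; sign-off gave no verdict.

**What I did:** I set both loose bottles by their caps into the two empty places in the pot. Then I pushed the mould square against the stop with two spread fingers. I tipped it up by pressing and lifting on its overhanging pour end, and finally pressed it gently flush low down.

**Last checks:**
- **Bottles:** all seven caps lie in the expected pattern, one in the middle and six at about 36–38 mm from the pot's centre.
- **Mould:** it stands with the pour hole on top. Its back is within about 2 mm of where I measured the stop's face. It is parallel to the stop within about 0.02 rad and about 16 mm off the stop's middle.
- **Robot:** the gripper is clear of everything and the force reading is near zero.

**Not clean or not checked:**
- **Jam while tipping:** at about 39° the mould jammed against the stop with its foot about 16 mm above the bench, and the push rose to about 65 N, with about 28 N upward on the finger. When I eased off, it slipped down onto the bench in about 0.1 s. I did not measure how fast it turned in that slip.
- **Bystanders:** I did not measure the cup, lid, tub and the rest at the end. The cup looks in place in the last picture I viewed, and nothing I did was meant to touch any of them.

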